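# Feed one heat-spreader plate from the gravity magazine into the test nest

## Task

Take the lowest heat-spreader plate from the magazine: push the magazine's slide all the way in so that the plate comes out on to the tongue, then draw the slide fully home so that the rest of the stack drops down. Then lay that plate flat in the test nest, between its locating edges, and afterwards lower the hinged guard gently on to its rest stops; do not let it fall shut. Leave the other plates in the magazine and do not disturb the loose things lying about; mind the fume hood that hangs over the bench on the right.

Things in the scene. Friction and masses are not known exactly. Their poses are not given: they have to be found in the camera images.
- magazine: Gravity magazine fixed to the bench, 222 x 64 x 72 mm. Origin: on the bench under the stack's centre; plates leave towards its -x, slide behind at +x, z up. Four steel corner angles (62 mm over all along x, 48 mm along y) hold four stacked plates, length along x, on a bed 24 mm above the bench. A 13 mm high gate under the front angles passes only the lowest plate.
- outlet (a point): Where the pushed-out plate lies: centre of its underside on the magazine's tongue, 62 mm in front (-x) of the magazine's origin, 24 mm above the bench, axes as the magazine's; plate clear of the angles by 6 mm. The tongue is 24 mm wide, so the plate overhangs it 6 mm on each side (y); below the overhang is free space down to the bench. A 1 mm lip ends the tongue.
- slide (a joint): Magazine's steel push slide, m: 0 = home (fully back, behind the stack), 0.064 = fully in, towards the magazine's -x (end stop), which pushes the lowest plate out on the tongue. It stays where left; takes 2 to 5 N to move. It is 7 mm thick and carries the other plates while in; drawn fully home, the stack drops on the bed.
- slide_grip (a point): Grip point on the slide's upright black handle block, 14 mm wide (magazine's y), 16 mm long (x), top 65 mm above the bench; the point is on its centre line, 53 mm above the bench, 116 mm behind (+x) the magazine's origin when home, axes as the magazine's. Moves with the slide.
- test_nest: Test nest fixed to the bench, base 136 x 92 x 10 mm. Origin: on the bench under the seat's centre; its guard is hinged at the far side (+x), z up. Two hinge posts at x = 70 mm; two 48 mm high rubber-topped rest stops at x = -46, y = +-36 mm.
- nest_seat (a point): Centre of the nest's seat surface, 30 mm above the bench, axes as the test nest's. A plate lies here, 50 mm length along x, between black locating edges 5 mm high that leave 3 mm of play on each side (56 x 42 mm inside). Both long sides are open for fingers over the middle 40 mm: there the seat is only 26 mm wide and the base 20 mm lower.
- guard (a joint): The nest's hinged guard (aluminium frame, clear window, 120 g), rad: 0 = closed, level on its rest stops; 1.85 = fully open, leaning back on its stop. Below about 1.5 rad it falls shut by its own weight when let go.
- guard_bar (a point): Middle of the guard's round steel handle bar, 10 mm thick, 62 mm long, parallel to the nest's y, 152 mm from the hinge axis, 25 mm beyond the guard's frame. Open (1.85 rad): 198 mm above the bench; closed: 52 mm above it, at x = -82 mm of the nest. The bar can turn between the fingers.
- guard_hinge (a point): On the hinge axis (parallel to the nest's y), 52 mm above the bench, x = 70 mm of the nest.
- plate_1: Flat plain aluminium heat-spreader plate, 50 x 36 x 10 mm (x, y, z), 50 g, two small dark hole marks on its 50 mm centre line. Origin: centre of its underside, x along the 50 mm length, z up. It starts lowest in the magazine's stack: this is the one to take.
- plate_2: Flat plain aluminium heat-spreader plate, 50 x 36 x 10 mm (x, y, z), 50 g, two small dark hole marks on its 50 mm centre line. Origin: centre of its underside, x along the 50 mm length, z up. Second from the bottom at the start; stays in the magazine.
- plate_3: Flat plain aluminium heat-spreader plate, 50 x 36 x 10 mm (x, y, z), 50 g, two small dark hole marks on its 50 mm centre line. Origin: centre of its underside, x along the 50 mm length, z up. Third from the bottom at the start; stays in the magazine.
- plate_4: Flat plain aluminium heat-spreader plate, 50 x 36 x 10 mm (x, y, z), 50 g, two small dark hole marks on its 50 mm centre line. Origin: centre of its underside, x along the 50 mm length, z up. Top of the stack at the start; stays in the magazine.
- heatsink: Bystander, loose: finned aluminium heatsink 45 x 60 x 28 mm; leave it alone.
- marker: Bystander, loose: black-and-white marker pen 125 mm long; leave it alone.
- tape_amber: Bystander, loose: roll of amber tape, 70 mm across, 18 mm high; leave it alone.
- module_1: Bystander, loose: small green circuit board with a metal can, 70 x 50 x 12 mm; leave it alone.
- tip_tin: Bystander, loose: small round tin, 27 mm across, 18 mm high; leave it alone.
- cutters: Bystander, loose: side cutters with red handles, 122 mm long; leave it alone.
Mind the look-alikes: they are no part of the job. Leave any turquoise look-alike of the plate_4 alone.

How it is judged:
On the way, in this order (a step that is already met when the one before it is completed fails the run):
1. the slide is pushed in and the lowest plate is out of the magazine on the tongue (value of joint slide above 0.057 m and x of plate_1 in the frame of magazine between -0.085 and -0.052 m), for 0.05 s.
2. the slide is drawn home and the stack has dropped on to the bed (value of joint slide below 0.005 m and z of plate_2 in the frame of magazine between 0.021 and 0.0265 m and z of plate_3 in the frame of magazine between 0.031 and 0.0365 m and z of plate_4 in the frame of magazine between 0.041 and 0.0465 m), for 0.1 s.
3. the plate lies in the nest while the guard is still up (x of plate_1 in the frame of test_nest between -0.005 and 0.005 m and y of plate_1 in the frame of test_nest between -0.005 and 0.005 m and z of plate_1 in the frame of test_nest between 0.028 and 0.032 m and angle between the x axis of plate_1 and the x axis of test_nest, either way round below 0.15 rad and angle between plate_1's own z axis and vertical below 0.06 rad and value of joint guard above 0.8 rad), for 0.2 s.
At the end, for the whole second after the job is handed in: The plate lies flat and at rest on the nest's seat, within 5 mm of its centre in x and y and within 0.15 rad of its direction; the guard is closed on its stops (under 0.03 rad); the slide is home (within 6 mm); the other three plates stand in the magazine, dropped down on to its bed (x of plate_1 in the frame of test_nest between -0.005 and 0.005 m and y of plate_1 in the frame of test_nest between -0.005 and 0.005 m and z of plate_1 in the frame of test_nest between 0.028 and 0.032 m and angle between the x axis of plate_1 and the x axis of test_nest, either way round below 0.15 rad and angle between plate_1's own z axis and vertical below 0.06 rad and z of plate_2 in the frame of magazine between 0.021 and 0.0265 m and z of plate_3 in the frame of magazine between 0.031 and 0.0365 m and z of plate_4 in the frame of magazine between 0.041 and 0.0465 m and x of plate_2 in the frame of magazine between -0.005 and 0.005 m and y of plate_2 in the frame of magazine between -0.005 and 0.005 m and x of plate_3 in the frame of magazine between -0.005 and 0.005 m and y of plate_3 in the frame of magazine between -0.005 and 0.005 m and x of plate_4 in the frame of magazine between -0.005 and 0.005 m and y of plate_4 in the frame of magazine between -0.005 and 0.005 m and value of joint slide below 0.006 m and value of joint guard below 0.03 rad and linear speed of plate_1 below 0.02 m/s); the robot touches nothing.
It fails at once if the guard falls shut: it comes down on its stops faster than 2 rad/s (value of joint guard below 0.2 rad and velocity of joint guard below -2 rad/s).
It fails at once if another plate leaves the magazine (horizontal distance between any of plate_2, plate_3, plate_4 and magazine above 0.02 m).
It fails at once if a loose bystander is moved more than 30 mm (distance of any of heatsink, marker, tape_amber, module_1, tip_tin, cutters from where it was at the start of the episode above 0.03 m).
It also fails if it takes over 72 s, if anything falls off the work surface, if the arm or the gripper's body presses on something with over 40 N, if the wrist force passes 120 N, or if a joint passes its speed limit or range.

## Robot

A 6-joint arm with a two-finger parallel gripper is mounted at the origin on a cart in front of the work surface, level with it; the furniture and walls round the work are solid. World frame = base frame: x ahead of the robot, y to its left, z up, the work surface at z = 0. Lengths are in m, angles in rad, forces in N, time in s.
With the tool pointing down it reaches from about 0.3 to 0.875 m from the base axis. Payload 6.4 kg.
Tool frame: the origin (TCP) lies midway between the tips of the shut fingers; the grasp point (between the pads) lies 19 mm behind it (r.tcp_to_grasp is the distance from the TCP to the grasp point, in m); z points along the fingers, y is the line along which they close (so a half turn about z gives the same grasp; the last joint's range is limited). The gripper opens to 85 mm and grips with 20 to 120 N. Pads are 22 mm wide; open, the fingers measure 114 mm over their backs; the gripper's body (76 mm by 85 mm) begins 54 mm behind the grasp point. The pads swing forward as they close: fully open they stand 13 mm farther back than shut.
Start: joints at [0.896, 0.181, 1.607, -0, 1.354, -0.206], TCP at [0.26, 0.513, 0.231] pointing down, gripper open.
Joint ranges: [-2.99, 2.99], [-0.89, 2.07], [0.3, 2.58], [-1.14, 4.28], [0, 2.63], [-3.12, 3.12]. Speed limits (rad/s): [2.57, 2.57, 3.01, 3.14, 3.14, 3.14].

## Interface

Orientations are given as a unit quaternion [w, x, y, z].
In Python, from cell import r gives the robot as it stands. The module is installed in compiled form; this text tells all that it offers.
- The arm moves only by the tool step_arm, never from a script. Its argument "rows" is a list of rows, each an object with "xyz": the shift along the world's x, y, z in units of 50 mm (1.0 is 50 mm), a list of three; "turn": the turn about the world's z in units of 10 degrees (1.0 is 10 degrees); "hand": the gripper command: -1 is fully open, 1 is shut, values between are in proportion. In form: [{"xyz": [dx, dy, dz], "turn": turn, "hand": hand}, ...]. A call has 1 to 10 rows; each row shifts and turns the commanded pose from where the row before left it; what a row does not reach is not made up. A row lasts 1/8 s, in which the tool goes at most 62.5 mm and 10.7 degrees, less where a joint would pass 70% of its speed; a pose out of reach is approached as far as the arm can. A call is refused whole if a number of a shift passes 1 or a number of a turn 1, either way. A call with a gripper value outside its range is refused whole. The fingers move at their own pace and stop on an object; "squeeze" is the grip in N (left out, the last holds). Time passes only in rows, so rows that do not move let the fingers close. It gives the time, the measured TCP pose, the force, the opening and the grip force at its end, in the units of the state.
- r.get_obs(): the state, without advancing time (a new reading comes with each control period).
- r.grab_frame(name): name is "scene" or "top" or "wrist"; returns (picture, depth): 420x560x3 uint8, blue, green, red; 420x560 float32, m along the optical axis (not along the pixel's ray), 0 where there is no reading.
- r.calibration(name): a dict with "camera_matrix" (3x3 intrinsics, pixels), "rvec" (rotation vector, rad) and "tvec" (3), from world to camera coordinates, as OpenCV has them; the wrist camera has in their place "tool_from_camera" (4x4, takes a point from camera to tool coordinates, whose origin is the TCP and whose axes are the flange's). Camera axes: x right, y down, z forward; pixel columns grow to the right and rows downward; lengths in m; the calibration is good to about 2 mm. A picture is of the moment at which its call begins: read the wrist's pose just before it. calibration takes no time and is no camera call.
- r.hand_in(): hands the job in; it is judged then, once.
Trained networks look in the newest picture that a camera, given by its name, has taken for a name from the list of things; names that differ only in an ending like _2 or _b are one class to them, and where a whole thing is asked for, a point or a joint stands for the part that bears it (a point fixed in the world has none). Each returns a list of dicts, best first, with "conf" (0 to 1); they miss things now and then, are a little off and sometimes report something else, mostly with a low value. They report only what shows in the picture. A call takes as long as a camera call. They do not tell look-alikes from the thing itself.
- r.regions_of(camera, target): "mask" (420x560 bool, what is visible of it) and "pixel" ([column, row] in pixels, amid what is visible of it).
The state is a dict: "time": time; "qpos": joint angles; "dq": joint speeds; "joint_efforts": joint torques, N m; "tcp_pos": TCP position; "orientation": TCP orientation; "force": force on the tool from outside, world axes, zero at the start; "moment": the same for the moment, N m; "finger_gap": finger opening in m; "gripper_force": force on a finger pad.
Only numpy, scipy, OpenCV 4.12 (cv2) and the standard library are available. Lean on these libraries where they do the work, as an engineer would, in place of code of your own. Each camera call takes 0.05 s, during which the arm holds its last target. There are 200 camera calls.

## Working session

There is one attempt and no reset: what is moved stays moved. The work goes in short steps, Python scripts to look and compute and a tool call to move; the robot and the scene stay as the last step left them, time stands still between calls to the robot, and variables do not carry over. Pictures are saved under pics/ and viewed, at most 10 in all, crops included, and the job is handed in when it is done.

Besides the shell and the picture viewer there is one more tool, called after "Request:" as name(argument=value, ...) on one line, values as JSON. step_arm: Moves the arm, as the interface text tells. Its arguments: {"type":"object","properties":{"rows":{"type":"array"},"squeeze":{"type":"number"}},"required":["rows"]}

```bash
mkdir -p pics; cat > h.py <<'E'
import numpy as np, cv2
from cell import r
def cam(n):
    c=r.calibration(n); K=np.array(c["camera_matrix"],float)
    if "rvec" in c:
        R=cv2.Rodrigues(np.array(c["rvec"],float))[0]; t=np.array(c["tvec"],float).ravel()
        return K,R.T,-R.T@t
    o=r.get_obs(); w,x,y,z=o["orientation"]
    from scipy.spatial.transform import Rotation as Ro
    T=np.eye(4);T[:3,:3]=Ro.from_quat([x,y,z,w]).as_matrix();T[:3,3]=o["tcp_pos"]
    M=T@np.array(c["tool_from_camera"]); return K,M[:3,:3],M[:3,3]
def cloud(n,d,c=None):
    K,R,p=c or cam(n); v,u=np.mgrid[:420,:560]
    q=np.stack([(u-K[0,2])/K[0,0]*d,(v-K[1,2])/K[1,1]*d,d],-1)
    return q@R.T+p
def proj(n,P,c=None):
    K,R,p=c or cam(n); q=(np.atleast_2d(P)-p)@R; return (q/q[:,2:])[:,:2]*[K[0,0],K[1,1]]+[K[0,2],K[1,2]]
E
python3 - <<'E'
from h import *
for n in("scene","top"):
    c=cam(n);im,d=r.grab_frame(n);cv2.imwrite(f"pics/{n}0.png",im);np.savez(f"{n}0.npz",im=im,d=d);P=cloud(n,d,c)
    print(n,c[2])
    for t in("magazine","slide","test_nest","guard","guard_bar","plate_1","heatsink","marker","tape_amber","module_1","tip_tin","cutters"):
        for g in r.regions_of(n,t)[:4]:
            m=g["mask"]&(d>0)
            if m.sum(): print(t,round(g["conf"],2),np.round(g["pixel"]),m.sum(),np.round(np.median(P[m],0),3),np.round(P[m].min(0),3),np.round(P[m].max(0),3))
E
```

```text
scene [-0.05850052 -0.70529219  0.63555223]
magazine 0.76 [223. 203.] 730 [0.506 0.082 0.025] [ 0.465  0.009 -0.001] [0.599 0.218 0.073]
slide 0.61 [300. 317.] 637 [ 0.388 -0.323  0.002] [ 0.351 -0.359 -0.002] [ 0.431 -0.28   0.011]
slide 0.58 [212. 178.] 95 [0.568 0.198 0.039] [ 0.519  0.13  -0.001] [0.627 0.271 0.072]
slide 0.27 [289. 350.] 377 [ 0.312 -0.37   0.01 ] [ 0.252 -0.389  0.003] [ 0.373 -0.351  0.015]
test_nest 0.91 [288. 213.] 2977 [ 0.59  -0.097  0.047] [ 0.463 -0.141 -0.003] [0.962 0.218 0.204]
guard 0.87 [295. 185.] 1410 [ 0.609 -0.088  0.121] [ 0.585 -0.131 -0.003] [0.962 0.24  0.204]
guard_bar 0.78 [293. 183.] 1283 [ 0.608 -0.087  0.121] [ 0.585 -0.131 -0.002] [0.925 0.218 0.204]
plate_1 0.67 [216. 269.] 247 [ 0.342 -0.101  0.009] [ 0.317 -0.126  0.002] [ 0.373 -0.072  0.012]
heatsink 0.76 [355. 333.] 887 [ 0.407 -0.444  0.02 ] [ 0.374 -0.473 -0.002] [ 0.46  -0.397  0.029]
marker 0.68 [290. 349.] 473 [ 0.311 -0.369  0.01 ] [ 0.252 -0.389 -0.002] [ 0.373 -0.35   0.015]
tape_amber 0.6 [272. 283.] 636 [ 0.402 -0.219  0.016] [ 0.371 -0.251 -0.001] [ 0.454 -0.181  0.02 
[... 1367 characters left out ...]
006] [0.597 0.231 0.076]
tape_amber 0.8 [316. 258.] 365 [ 0.403 -0.211  0.016] [ 0.37  -0.247 -0.008] [ 0.437 -0.178  0.022]
tape_amber 0.25 [195. 213.] 1156 [0.538 0.146 0.028] [ 0.464  0.011 -0.007] [0.598 0.225 0.076]
module_1 0.86 [354. 264.] 388 [ 0.389 -0.319  0.002] [ 0.354 -0.357 -0.006] [ 0.426 -0.283  0.015]
tip_tin 0.6 [237. 153.] 63 [0.717 0.035 0.016] [0.705 0.024 0.011] [0.73  0.047 0.022]
tip_tin 0.36 [284. 134.] 190 [ 0.764 -0.11   0.008] [ 0.719 -0.156 -0.005] [ 0.785 -0.055  0.017]
cutters 0.78 [277. 134.] 100 [ 0.769 -0.085  0.008] [ 0.719 -0.141 -0.005] [ 0.783 -0.058  0.017]
cutters 0.57 [276. 180.] 788 [ 0.609 -0.084  0.127] [ 0.58  -0.131 -0.005] [ 0.656 -0.035  0.205]
```

```bash
python3 - <<'E'
from h import *
z=np.load("top0.npz");im,d=z["im"],z["d"]
c=im[110:260,150:350];cv2.imwrite("pics/topc.png",cv2.resize(c,None,fx=4,fy=4,interpolation=cv2.INTER_CUBIC))
P=cloud("top",d); 
# magazine stack tops / handle / nest base fits
def fit(m,n):
    q=P[m][:,:2].astype(np.float32); b=cv2.minAreaRect(q*1000); print(n,m.sum(),b,"zmed",np.median(P[m][:,2]),q.mean(0).round(4))
X,Y,Z=P[...,0],P[...,1],P[...,2]
A=(X>.44)&(X<.64)&(Y>-.01)&(Y<.25)
fit(A&(Z>.058)&(Y<.145),"angles/stack"); fit(A&(Z>.058)&(Y>.16),"handle"); fit(A&(Z>.012),"allmag")
B=(X>.44)&(X<.68)&(Y>-.16)&(Y<-.01)
fit(B&(Z>.004)&(Z<.05)&(X<.6),"nestbase"); fit(B&(Z>.185),"bar");fit(B&(Z>.15),"guardup")
fit(B&(Z>.022)&(Z<.042)&(X<.6),"seat");fit(B&(Z>.043)&(Z<.06)&(X<.54),"rests")
# hood: high things
H=(Z>.1)&(d>0); 
for t in(.1,.2,.3,.4,.5):
    m=(Z>t)&(d>0); print(t,m.sum(),P[m].min(0).round(2),P[m].max(0).round(2))
z=np.load("scene0.npz");Q=cloud("scene",z["d"]);m=(Q[...,2]>.2)&(z["d"]>0)&(Q[...,0]<1)
print(m.sum(),Q[m].min(0),Q[m].max(0))
E
```

```text
angles/stack 299 ((516.0792236328125, 102.40577697753906), (62.465171813964844, 47.40823745727539), 63.94549560546875) zmed 0.06335581253205347 [0.5158 0.1023]
handle 28 ((567.4500732421875, 205.452392578125), (15.994834899902344, 12.626420974731445), 63.60895919799805) zmed 0.06247288517889793 [0.5674 0.2053]
allmag 1307 ((524.7109985351562, 114.40339660644531), (223.75376892089844, 65.46076202392578), 64.75340270996094) zmed 0.03047078313535967 [0.5296 0.1286]
nestbase 1378 ((519.8196411132812, -85.59815216064453), (155.4793243408203, 150.20034790039062), 0.6572638750076294) zmed 0.00973506008727687 [ 0.5236 -0.0902]
bar 1036 ((545.48876953125, -76.2406234741211), (69.81383514404297, 182.1438751220703), 83.65548706054688) zmed 1.2460936984455835 [ 0.4717 -0.0991]
guardup 1209 ((552.0339965820312, -108.05950927734375), (185.57391357421875, 80.65913391113281), 19.416881561279297) zmed 1.2460936984455835 [ 0.4924 -0.0971]
seat 320 ((530.2539672851562, -88.88473510742188), (96.52313232421875, 80.53901672363281), 2.5968151092529297) zmed 0.029924290672152187 [ 0.5168 -0.0897]
rests 28 ((470.56866455078125, -91.87385559082031), (8.708547592163086, 82.07190704345703), 2.770087957382202) zmed 0.04633817896410186 [ 0.4706 -0.092 ]
0.1 61833 [-0.01 -0.84  0.1 ] [1.1  0.65 0.93]
0.2 57754 [ 0.02 -0.68  0.2 ] [1.01 0.58 0.93]
0.3 54767 [ 0.07 -0.68  0.3 ] [1.   0.52 0.93]
0.4 39072 [ 0.16 -0.65  0.4 ] [0.95 0.36 0.93]
0.5 24356 [ 0.16 -0.46  0.5 ] [0.89 0.36 0.93]
47638 [-0.02397615 -0.67447464  0.20002275] [0.99991594 0.64556467 0.57248317]
```

View pics/scene0.png

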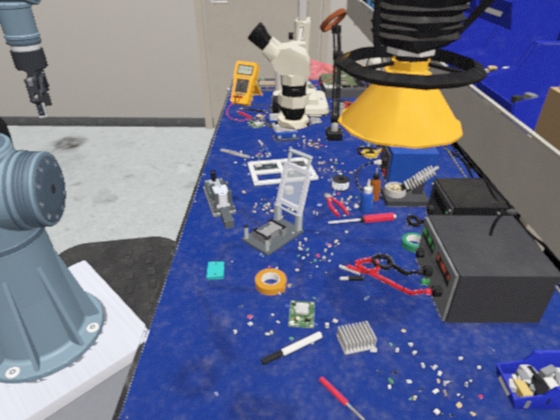

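View pics/topc.png

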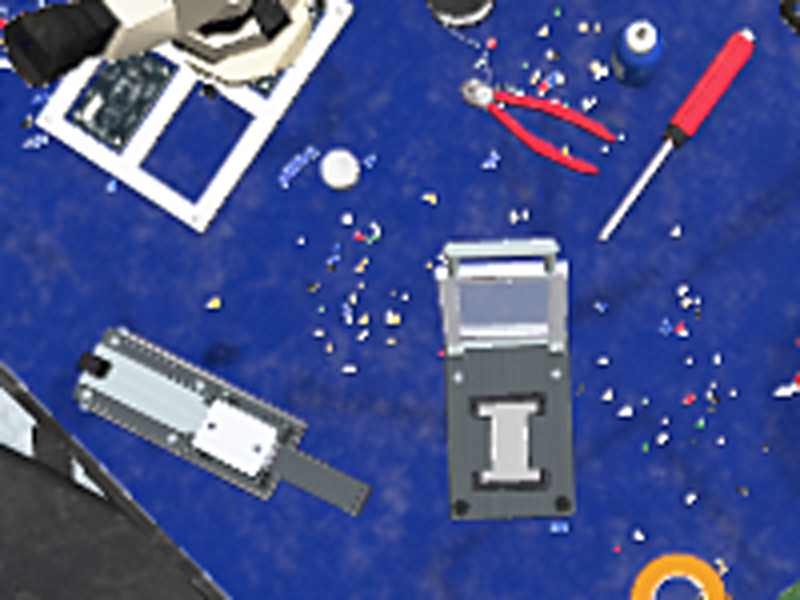

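```bash
python3 - <<'E'
from h import *
from scipy.spatial.transform import Rotation as Ro
z=np.load("top0.npz");im,d=z["im"],z["d"];P=cloud("top",d);X,Y,Z=P[...,0],P[...,1],P[...,2]
B=(d>0)&(X>.44)&(X<.68)&(Y>-.16)&(Y<-.01)
def fit(m,n,P=P):
    q=P[m][:,:2].astype(np.float32); b=cv2.minAreaRect(q*1000); print(n,m.sum(),np.round(b[0],1),np.round(b[1],1),round(b[2],1),q.mean(0).round(4),np.median(P[m][:,2]).round(4))
dark=im.max(-1)<130
fit(B&(Z>.004)&(Z<.055)&(X<.6)&(Y<-.03),"nestbase");fit(B&(Z>.026)&(Z<.042)&(X<.57)&(X>.485)&(abs(Y+.09)<.035),"seat")
fit(B&(Z>.042)&(Z<.06)&(X<.5),"rests");fit(B&(Z>.185)&(Z<.21),"bar");fit(B&(Z>.08)&(Z<.21),"guard")
a=np.load("scene0.npz");Q=cloud("scene",a["d"]);i=a["im"].astype(int)
y=(i[...,2]>150)&(i[...,1]>90)&(i[...,0]<70);v,u=np.mgrid[:420,:560];m=y&(u>335)&(u<470)&(v>50)&(v<150)&(a["d"]>0)
print("hood",m.sum(),np.percentile(Q[m],[1,99],axis=0).round(3))
b=(d>0)&(Z>.2)&(Z<.6)
zb=np.unique((P[b][:,:2]/.05).round().astype(int),axis=0)*.05; print([tuple(k.round(2)) for k in zb if k[1]<.05 and k[0]>.3])
o=r.get_obs();w=o["orientation"];print(o["tcp_pos"],w,"toolY",Ro.from_quat(w[[1,2,3,0]] if hasattr(w,'shape') else [w[1],w[2],w[3],w[0]]).as_matrix()[:,1],o["finger_gap"],o["time"],r.tcp_to_grasp)
pts=P[Z*0+((d>0)&(Z>.19)&(Z<.215)&B)>0];print(pts.shape)
E
```

```text
nestbase 1392 [519.9 -98.8] [120.8 157.4] 89.3 [ 0.5245 -0.0907] 0.0099
seat 268 [516.7 -90. ] [63.5 51.7] 0.4 [ 0.5175 -0.0905] 0.03
rests 28 [470.6 -91.9] [ 8.7 82.1] 2.8 [ 0.4706 -0.092 ] 0.0463
bar 121 [627.3 -85.4] [11.4 70.1] 0.4 [ 0.6272 -0.0858] 0.2006
guard 639 [612.  -86.2] [42.  84.4] 0.5 [ 0.611  -0.0863] 0.1449
hood 2923 [[ 0.449 -0.474  0.381]
 [ 0.556 -0.297  0.485]]
[(np.float64(0.4), np.float64(-0.7)), (np.float64(0.4), np.float64(-0.65)), (np.float64(0.45), np.float64(-0.65)), (np.float64(0.45), np.float64(-0.6)), (np.float64(0.45), np.float64(-0.45)), (np.float64(0.45), np.float64(-0.4)), (np.float64(0.45), np.float64(-0.35)), (np.float64(0.45), np.float64(-0.3)), (np.float64(0.5), np.float64(-0.65)), (np.float64(0.5), np.float64(-0.6)), (np.float64(0.5), np.float64(-0.45)), (np.float64(0.5), np.float64(-0.4)), (np.float64(0.5), np.float64(-0.35)), (np.float64(0.5), np.float64(-0.3)), (np.float64(0.5), np.float64(-0.25)), (np.float64(0.55), np.float64(-0.35)), (np.float64(0.55), np.float64(-0.3)), (np.float64(0.55), np.float64(-0.25)), (np.float64(0.6), np.float64(
[... 1627 characters left out ...]
loat64(-0.4)), (np.float64(0.9), np.float64(-0.35)), (np.float64(0.9), np.float64(-0.3)), (np.float64(0.9), np.float64(-0.25)), (np.float64(0.9), np.float64(-0.2)), (np.float64(0.9), np.float64(-0.15)), (np.float64(0.95), np.float64(-0.4)), (np.float64(0.95), np.float64(-0.35)), (np.float64(0.95), np.float64(-0.3)), (np.float64(0.95), np.float64(-0.25)), (np.float64(0.95), np.float64(-0.2)), (np.float64(0.95), np.float64(-0.15)), (np.float64(0.95), np.float64(-0.1)), (np.float64(1.0), np.float64(-0.1))]
[0.25978573 0.51299911 0.23130762] [-3.17681164e-06  2.32256647e-01  9.72654538e-01  2.56361435e-05] toolY [4.51810963e-01 8.92113699e-01 4.83945515e-05] 0.085572017006186 1.3 0.0187
(115, 3)
```

Request:
step_arm(rows=[{"xyz":[0.614,-0.614,0],"turn":-0.89,"hand":-1},{"xyz":[0.614,-0.614,0],"turn":-0.89,"hand":-1},{"xyz":[0.614,-0.614,0],"turn":-0.89,"hand":-1},{"xyz":[0.614,-0.614,0],"turn":-0.89,"hand":-1},{"xyz":[0.614,-0.614,0],"turn":-0.89,"hand":-1},{"xyz":[0.614,-0.614,0],"turn":-0.89,"hand":-1},{"xyz":[0.614,-0.614,0],"turn":-0.89,"hand":-1},{"xyz":[0.614,-0.614,0],"turn":-0.89,"hand":-1},{"xyz":[0.614,-0.614,0],"turn":-0.89,"hand":-1},{"xyz":[0.614,-0.614,0],"turn":-0.89,"hand":-1}], squeeze=30)

```text
time: 2.55
tcp_pos: [0.5678, 0.2049, 0.2314]
orientation: [0.0, 0.849, 0.529, 0.0]
force: [0.6, 0.1, 0.1]
finger_gap: 0.0853
gripper_force: 0.0
```

Request:
step_arm(rows=[{"xyz":[0,0,0],"turn":0,"hand":-0.2},{"xyz":[0,0,0],"turn":0,"hand":-0.2}])

```text
time: 2.8
tcp_pos: [0.5663, 0.2062, 0.231]
orientation: [-0.0, 0.847, 0.531, -0.0]
force: [-0.4, -0.2, 0.2]
finger_gap: 0.0519
gripper_force: 0.0
```

```bash
cat > w.py <<'E'
import sys
from h import *
from scipy.spatial.transform import Rotation as Ro
def look(name):
    o=r.get_obs();c=cam("wrist");im,d=r.grab_frame("wrist");cv2.imwrite(f"pics/{name}.png",im);np.savez(name+".npz",im=im,d=d)
    w=o["orientation"];R=Ro.from_quat([w[1],w[2],w[3],w[0]]).as_matrix()
    print("t",o["time"],"tcp",np.round(o["tcp_pos"],4),"toolYyaw",np.degrees(np.arctan2(R[1,1],R[0,1])).round(1),"F",np.round(o["force"],1),"gap",round(o["finger_gap"],4),"grip",o["gripper_force"])
    return im,d,cloud("wrist",d,c)
def fit(P,m,n):
    q=P[m][:,:2].astype(np.float32)
    if len(q)<5: print(n,len(q));return
    b=cv2.minAreaRect(q*1000);print(n,m.sum(),np.round(b[0],1),np.round(b[1],1),round(b[2],1),q.mean(0).round(4),np.median(P[m][:,2]).round(4))
E
python3 - <<'E'
from w import *
im,d,P=look("w1");X,Y,Z=P[...,0],P[...,1],P[...,2];ok=(d>0.05)
near=ok&(abs(X-.567)<.03)&(abs(Y-.206)<.03)
fit(P,near&(Z>.055)&(Z<.075),"handle");A=ok&(X>.44)&(X<.64)&(Y>-.01)&(Y<.25)
fit(P,A&(Z>.057)&(Z<.08)&(Y<.145),"stack");fit(P,A&(Z>.012)&(Z<.08),"mag")
E
```

```text
t 2.8 tcp [0.5663 0.2062 0.231 ] toolYyaw -25.8 F [-0.4 -0.2  0.2] gap 0.0519 grip 0.0
handle 243 [569.4 208.5] [16.2 12.7] 64.0 [0.5699 0.2095] 0.0653
stack 2086 [518.  104.6] [63. 48.] 63.4 [0.519  0.1064] 0.0651
mag 8242 [523.6 118.3] [224.7  65.2] 63.0 [0.5371 0.1436] 0.0333
```

View pics/w1.png

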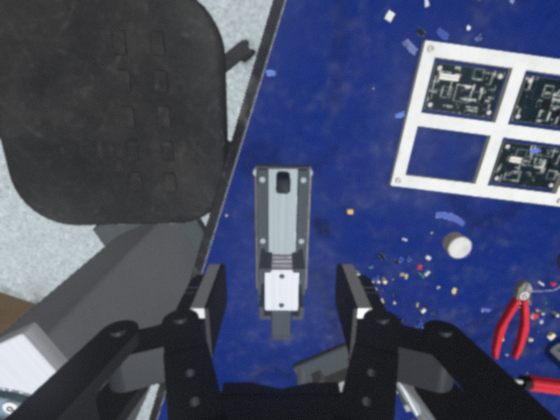

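Request:
step_arm(rows=[{"xyz":[0.04,0.02,-0.8],"turn":0,"hand":-0.3},{"xyz":[0,0,-0.8],"turn":0,"hand":-0.3},{"xyz":[0,0,-0.8],"turn":0,"hand":-0.3},{"xyz":[0,0,-0.7],"turn":0,"hand":-0.3},{"xyz":[0,0,-0.4],"turn":0,"hand":-0.3},{"xyz":[0,0,-0.4],"turn":0,"hand":-0.3}])

```text
time: 3.6
tcp_pos: [0.569, 0.2078, 0.0361]
orientation: [0.0, 0.847, 0.532, 0.001]
force: [0.1, -0.4, -0.1]
finger_gap: 0.0554
gripper_force: 0.0
```

Request:
step_arm(rows=[{"xyz":[0,0,0],"turn":0,"hand":1},{"xyz":[0,0,0],"turn":0,"hand":1},{"xyz":[0,0,0],"turn":0,"hand":1},{"xyz":[0,0,0],"turn":0,"hand":1},{"xyz":[0,0,0],"turn":0,"hand":1},{"xyz":[0,0,0],"turn":0,"hand":1}], squeeze=50)

```text
time: 4.35
tcp_pos: [0.5693, 0.2075, 0.0377]
orientation: [-0.0, 0.847, 0.531, 0.001]
force: [-4.7, 1.3, 6.4]
finger_gap: 0.0133
gripper_force: 50.6
```

Request:
step_arm(rows=[{"xyz":[-0.07,-0.144,0],"turn":0,"hand":1},{"xyz":[-0.07,-0.144,0],"turn":0,"hand":1},{"xyz":[-0.07,-0.144,0],"turn":0,"hand":1},{"xyz":[-0.07,-0.144,0],"turn":0,"hand":1},{"xyz":[-0.07,-0.144,0],"turn":0,"hand":1},{"xyz":[-0.07,-0.144,0],"turn":0,"hand":1},{"xyz":[-0.07,-0.144,0],"turn":0,"hand":1},{"xyz":[-0.07,-0.144,0],"turn":0,"hand":1},{"xyz":[0,0,0],"turn":0,"hand":1},{"xyz":[0,0,0],"turn":0,"hand":1}])

```text
time: 5.6
tcp_pos: [0.5408, 0.1502, 0.0376]
orientation: [-0.0, 0.847, 0.531, 0.0]
force: [-5.4, 4.2, 8.9]
finger_gap: 0.0131
gripper_force: 51.1
```

Request:
step_arm(rows=[{"xyz":[-0.013,-0.027,0],"turn":0,"hand":1},{"xyz":[-0.009,-0.018,0],"turn":0,"hand":1},{"xyz":[0,0,0],"turn":0,"hand":1}])

```text
time: 5.98
tcp_pos: [0.5407, 0.1501, 0.0377]
orientation: [-0.001, 0.848, 0.531, 0.003]
force: [-0.9, 14.5, 3.5]
finger_gap: 0.0127
gripper_force: 50.4
```

```bash
python3 - <<'E'
from w import *
im,d,P=look("w2");c=cam("top");im,d=r.grab_frame("top");P=cloud("top",d,c);cv2.imwrite("pics/t2.png",cv2.resize(im[160:270,160:270],None,fx=5,fy=5))
X,Y,Z=P[...,0],P[...,1],P[...,2]
A=(d>0)&(X>.44)&(X<.52)&(Y>0)&(Y<.075)
fit(P,A&(Z>.029)&(Z<.045),"plate out")
E
```

```text
t 5.975 tcp [0.5407 0.1501 0.0377] toolYyaw -25.9 F [-0.9 14.5  3.5] gap 0.0127 grip 50.35516798496246
plate out 222 [490.   49.7] [58.1 34.8] 63.9 [0.4896 0.0481] 0.0326
```

View pics/t2.png

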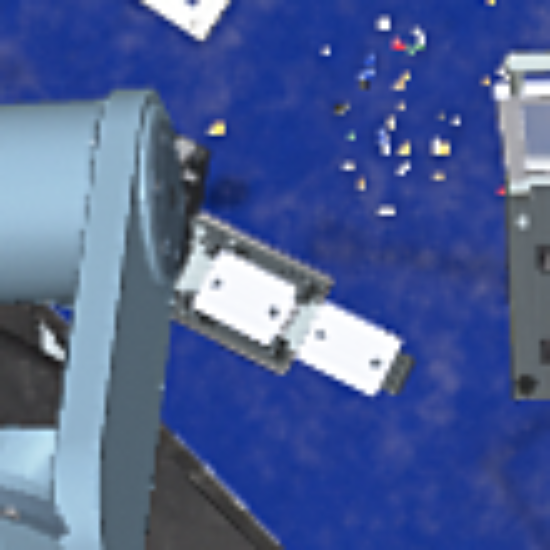

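Request:
step_arm(rows=[{"xyz":[0.073,0.149,0],"turn":0,"hand":1},{"xyz":[0.073,0.149,0],"turn":0,"hand":1},{"xyz":[0.073,0.149,0],"turn":0,"hand":1},{"xyz":[0.073,0.149,0],"turn":0,"hand":1},{"xyz":[0.073,0.149,0],"turn":0,"hand":1},{"xyz":[0.073,0.149,0],"turn":0,"hand":1},{"xyz":[0.073,0.149,0],"turn":0,"hand":1},{"xyz":[0.073,0.149,0],"turn":0,"hand":1},{"xyz":[0.02,0.04,0],"turn":0,"hand":1},{"xyz":[0,0,0],"turn":0,"hand":1}])

```text
time: 7.32
tcp_pos: [0.5693, 0.2076, 0.0375]
orientation: [0.0, 0.847, 0.531, -0.001]
force: [-9.3, -5.5, 11.8]
finger_gap: 0.0132
gripper_force: 51.5
```

Request:
step_arm(rows=[{"xyz":[-0.02,-0.04,0],"turn":0,"hand":-0.3},{"xyz":[0,0,0],"turn":0,"hand":-0.3},{"xyz":[0,0,0],"turn":0,"hand":-0.3},{"xyz":[0,0,0.4],"turn":0,"hand":-0.3},{"xyz":[0,0,0.9],"turn":0,"hand":-0.3},{"xyz":[0,0,0.9],"turn":0,"hand":-0.3},{"xyz":[-0.38,-0.8,0.3],"turn":0,"hand":-0.3},{"xyz":[-0.38,-0.8,0],"turn":0,"hand":-0.3},{"xyz":[-0.38,-0.8,0],"turn":0,"hand":-0.3},{"xyz":[-0.38,-0.8,0],"turn":0,"hand":-0.3}])

```text
time: 8.57
tcp_pos: [0.4928, 0.0456, 0.1629]
orientation: [0.001, 0.847, 0.531, 0.001]
force: [-0.0, -0.4, -1.0]
finger_gap: 0.0556
gripper_force: 0.0
```

Request:
step_arm(rows=[{"xyz":[0,0,0],"turn":0,"hand":-0.3},{"xyz":[0,0,0],"turn":0,"hand":-0.3}])

```text
time: 8.82
tcp_pos: [0.4937, 0.0469, 0.1625]
orientation: [0.001, 0.848, 0.531, 0.001]
force: [0.7, 0.5, -0.6]
finger_gap: 0.0554
gripper_force: 0.0
```

```bash
python3 - <<'E'
from w import *
def meas(P,d,n):
    X,Y,Z=P[...,0],P[...,1],P[...,2];ok=d>.05
    ax=np.array([.438,.899]);L=(P[...,:2]-[.517,.1033])@ax;W=(P[...,:2]-[.517,.1033])@np.array([-.899,.438])
    fit(P,ok&(abs(L+.062)<.029)&(abs(W)<.03)&(Z>.029)&(Z<.042),n+" plate");m=ok&(abs(L)<.02)&(abs(W)<.012)&(Z>.04);print(n,"stack top z",np.median(Z[m]),m.sum())
    fit(P,ok&(abs(L-.116)<.03)&(abs(W)<.02)&(Z>.055)&(Z<.08),n+" handle");fit(P,ok&(abs(L)<.04)&(abs(W)<.03)&(Z>.057)&(Z<.08),n+" angles")
im,d,P=look("w3");meas(P,d,"wrist")
c=cam("top");im,d=r.grab_frame("top");meas(cloud("top",d,c),d,"top")
E
```

```text
t 8.825 tcp [0.4937 0.0469 0.1625] toolYyaw -25.9 F [ 0.7  0.5 -0.6] gap 0.0554 grip 0.0
wrist plate 2339 [490.3  48.9] [49.8 36. ] 63.5 [0.4906 0.0496] 0.0349
wrist stack top z 0.054917777301168924 1807
wrist handle 0
wrist angles 1289 [518.  104.4] [61.5 47.7] 63.6 [0.5179 0.1047] 0.0725
top plate 33 [480.4  25.8] [10.2 34.7] 78.4 [0.4827 0.0263] 0.0328
top stack top z 0.5230732704772976 167
top handle 0
top angles 0
```

View pics/w3.png

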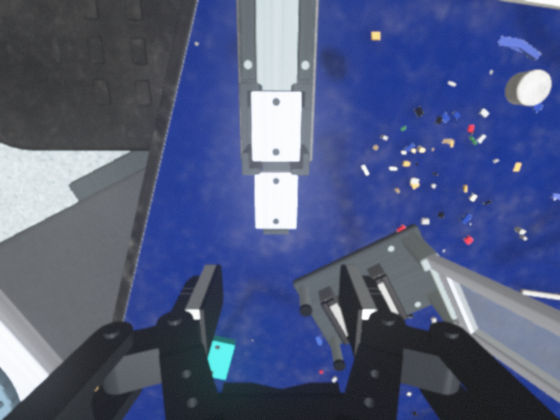

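Request:
step_arm(rows=[{"xyz":[-0.07,0.036,-0.6],"turn":0,"hand":-0.3},{"xyz":[0,0,-0.6],"turn":0,"hand":-0.3},{"xyz":[0,0,-0.6],"turn":0,"hand":-0.3},{"xyz":[0,0,-0.5],"turn":0,"hand":-0.3},{"xyz":[0,0,-0.4],"turn":0,"hand":-0.3},{"xyz":[0,0,-0.3],"turn":0,"hand":-0.3},{"xyz":[0,0,0],"turn":0,"hand":-0.3}])

```text
time: 9.8
tcp_pos: [0.4886, 0.0492, 0.0103]
orientation: [-0.001, 0.847, 0.531, -0.001]
force: [-0.0, 0.4, -0.4]
finger_gap: 0.0555
gripper_force: 0.0
```

Request:
step_arm(rows=[{"xyz":[0,0,0],"turn":0,"hand":1},{"xyz":[0,0,0],"turn":0,"hand":1},{"xyz":[0,0,0],"turn":0,"hand":1},{"xyz":[0,0,0],"turn":0,"hand":1},{"xyz":[0,0,0],"turn":0,"hand":1}], squeeze=30)

```text
time: 10.42
tcp_pos: [0.4902, 0.0485, 0.0121]
orientation: [0.0, 0.847, 0.531, 0.001]
force: [-1.1, 0.8, 5.7]
finger_gap: 0.0353
gripper_force: 31.1
```

Request:
step_arm(rows=[{"xyz":[0,0,0.3],"turn":0,"hand":1},{"xyz":[0,0,0.7],"turn":0,"hand":1},{"xyz":[0,0,0.9],"turn":0,"hand":1},{"xyz":[0,0,0.9],"turn":0,"hand":1}])

```text
time: 10.92
tcp_pos: [0.4889, 0.0485, 0.1532]
orientation: [-0.0, 0.847, 0.531, -0.0]
force: [0.1, -0.4, -0.3]
finger_gap: 0.0353
gripper_force: 30.3
```

```bash
python3 - <<'E'
from w import *
print(r.calibration("wrist")["tool_from_camera"]); print(r.get_obs()["qpos"])
im,d,P=look("w4");X,Y,Z=P[...,0],P[...,1],P[...,2];ok=d>.05
fit(P,ok&(abs(X-.49)<.03)&(abs(Y-.048)<.03)&(Z>.1),"held");
B=ok&(X>.44)&(X<.6)&(Y>-.16)&(Y<-.01)
fit(P,B&(Z>.005)&(Z<.055),"nest");fit(P,B&(Z>.042)&(Z<.06)&(X<.5),"rests")
E
```

```text
[[ 2.56092239e-05 -9.46593107e-01 -3.22430595e-01  8.44109790e-02]
 [ 9.99999969e-01  1.03504842e-04 -2.24444415e-04  1.56998151e-04]
 [ 2.45830664e-04 -3.22430580e-01  9.46593081e-01 -1.43532904e-01]
 [ 0.00000000e+00  0.00000000e+00  0.00000000e+00  1.00000000e+00]]
[-1.43151835e-01  8.17640539e-02  1.88663407e+00 -8.11765289e-05
  1.17341731e+00  3.08343438e-01]
t 10.925 tcp [0.4889 0.0485 0.1532] toolYyaw -25.9 F [ 0.1 -0.4 -0.3] gap 0.0353 grip 30.336577892303467
held 26767 [490.   48.5] [60.  58.9] 0.0 [0.4928 0.0581] 0.2024
nest 6958 [532.1 -85.1] [119.3 134.1] 77.9 [ 0.5576 -0.075 ] 0.0115
rests 0
```

Request:
step_arm(rows=[{"xyz":[0.05,0,0],"turn":0.98,"hand":1},{"xyz":[0.05,0,0],"turn":0.98,"hand":1},{"xyz":[0.05,0,0],"turn":0.98,"hand":1},{"xyz":[0.05,0,0],"turn":0.98,"hand":1},{"xyz":[0.05,0,0],"turn":0.98,"hand":1},{"xyz":[0.05,0,0],"turn":0.98,"hand":1},{"xyz":[0.05,0,0],"turn":0.98,"hand":1},{"xyz":[0.05,0,0],"turn":0.98,"hand":1},{"xyz":[0.05,0,0],"turn":0.98,"hand":1},{"xyz":[0.05,0,0],"turn":0.98,"hand":1}])

```text
time: 12.22
tcp_pos: [0.5142, 0.0485, 0.1517]
orientation: [-0.0, 0.152, 0.988, -0.0]
force: [0.2, 0.9, -0.3]
finger_gap: 0.0351
gripper_force: 30.4
```

Request:
step_arm(rows=[{"xyz":[0.05,0,0],"turn":0.98,"hand":1},{"xyz":[0,0,0],"turn":0.98,"hand":1},{"xyz":[0,0,0],"turn":0,"hand":1},{"xyz":[0,0,0],"turn":0,"hand":1}])

```text
time: 12.72
tcp_pos: [0.5167, 0.0485, 0.1515]
orientation: [0.0, -0.014, 1.0, -0.0]
force: [-0.2, -1.1, -1.4]
finger_gap: 0.0355
gripper_force: 30.4
```

```bash
python3 - <<'E'
from w import *
im,d,P=look("w5");X,Y,Z=P[...,0],P[...,1],P[...,2];ok=d>.05
B=ok&(X>.43)&(X<.60)&(Y>-.16)&(Y<-.025)
fit(P,B&(Z>.005)&(Z<.055),"nest");fit(P,B&(Z>.043)&(Z<.06)&(X<.5),"rests")
m=B&(Z>.0325)&(Z<.04)&(X>.48)&(X<.56);fit(P,m,"edges");fit(P,B&(abs(Z-.030)<.0022)&(X>.48)&(X<.56),"seat")
fit(P,ok&(Z>.19)&(Z<.212)&(X>.58)&(Y<-.02)&(Y>-.16),"bar")
cv2.imwrite("pics/w5m.png",im)
E
```

```text
t 12.725 tcp [0.5167 0.0485 0.1515] toolYyaw 91.5 F [-0.2 -1.1 -1.4] gap 0.0355 grip 30.36455512046814
nest 16148 [526.5 -99.7] [146.1 122.7] 2.5 [ 0.5256 -0.0841] 0.0117
rests 475 [471.9 -90.3] [11.6 84.3] 2.6 [ 0.4717 -0.0912] 0.0488
edges 1366 [517.8 -88.2] [68.5 55. ] 2.4 [ 0.5153 -0.0874] 0.0356
seat 2512 [517.3 -87.2] [67.4 53.5] 2.4 [ 0.5171 -0.0872] 0.0308
bar 0
```

View pics/w5.png

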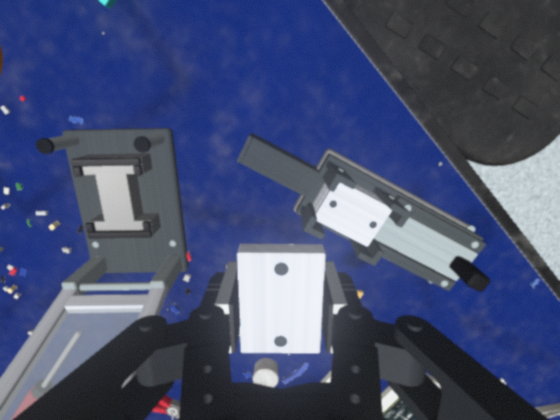

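Request:
step_arm(rows=[{"xyz":[0.016,-0.7,0],"turn":0.1,"hand":1},{"xyz":[0,-0.8,0],"turn":0,"hand":1},{"xyz":[0,-0.8,0],"turn":0,"hand":1},{"xyz":[0,-0.44,0],"turn":0,"hand":1},{"xyz":[0,0,-0.4],"turn":0,"hand":1},{"xyz":[0,0,-0.6],"turn":0,"hand":1},{"xyz":[0,0,-0.6],"turn":0,"hand":1},{"xyz":[0,0,-0.4],"turn":0,"hand":1},{"xyz":[0,0,0],"turn":0,"hand":1},{"xyz":[0,0,0],"turn":0,"hand":1}])

```text
time: 14.02
tcp_pos: [0.5183, -0.0887, 0.0521]
orientation: [0.0, -0.024, 1.0, -0.0]
force: [0.4, 0.4, -0.7]
finger_gap: 0.0349
gripper_force: 30.3
```

```bash
python3 - <<'E'
from w import *
im,d,P=look("w6");X,Y,Z=P[...,0],P[...,1],P[...,2];ok=d>.05
B=ok&(X>.43)&(X<.60)&(Y>-.16)&(Y<-.025)
fit(P,B&(Z>.043)&(Z<.056)&(X<.49),"rests");fit(P,ok&(abs(Z-.0695)<.003)&(abs(X-.517)<.04)&(abs(Y+.088)<.017),"plate")
E
```

```text
t 14.025 tcp [ 0.5183 -0.0887  0.0521] toolYyaw 92.7 F [ 0.4  0.4 -0.7] gap 0.0349 grip 30.336434841156006
rests 1086 [471.8 -90.2] [11.9 83.6] 2.6 [ 0.4715 -0.0904] 0.0488
plate 512 [508.6 -94.9] [29.7 46.8] 62.1 [ 0.4955 -0.088 ] 0.0697
```

View pics/w6.png

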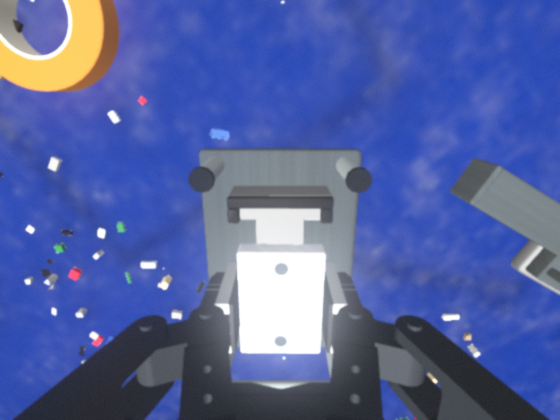

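Request:
step_arm(rows=[{"xyz":[-0.01,0.005,-0.3],"turn":0,"hand":1},{"xyz":[0,0,-0.2],"turn":0,"hand":1},{"xyz":[0,0,-0.1],"turn":0,"hand":1},{"xyz":[0,0,-0.06],"turn":0,"hand":1},{"xyz":[0,0,0],"turn":0,"hand":1}])

```text
time: 14.7
tcp_pos: [0.5174, -0.0883, 0.0184]
orientation: [0.0, -0.024, 1.0, -0.0]
force: [-0.4, -0.3, -0.4]
finger_gap: 0.0353
gripper_force: 30.4
```

Request:
step_arm(rows=[{"xyz":[0,0,-0.015],"turn":0,"hand":1},{"xyz":[0,0,-0.015],"turn":0,"hand":1},{"xyz":[0,0,0],"turn":0,"hand":1}])

```text
time: 15.08
tcp_pos: [0.5175, -0.0883, 0.0181]
orientation: [0.0, -0.024, 1.0, -0.0]
force: [-5.1, 1.7, 12.9]
finger_gap: 0.0353
gripper_force: 31.8
```

Request:
step_arm(rows=[{"xyz":[0,0,0],"turn":0,"hand":0.05},{"xyz":[0,0,0],"turn":0,"hand":-0.2},{"xyz":[0,0,0],"turn":0,"hand":-0.2},{"xyz":[0,0,0.3],"turn":0,"hand":-0.2},{"xyz":[0,0,0.7],"turn":0,"hand":-0.2},{"xyz":[0,0,0.8],"turn":0,"hand":-0.2},{"xyz":[0,0,0.9],"turn":0,"hand":-0.2},{"xyz":[0,0,0],"turn":0,"hand":-0.2},{"xyz":[0,0,0],"turn":0,"hand":-0.2}])

```text
time: 16.2
tcp_pos: [0.517, -0.0881, 0.1521]
orientation: [0.0, -0.024, 1.0, -0.0]
force: [-0.2, 0.7, -0.8]
finger_gap: 0.0508
gripper_force: 0.0
```

```bash
python3 - <<'E'
from w import *
im,d,P=look("w7");X,Y,Z=P[...,0],P[...,1],P[...,2];ok=d>.05
br=im.min(-1)>170
fit(P,ok&(abs(Z-.04)<.004)&br&(abs(X-.5178)<.034)&(abs(Y+.088)<.024),"plate")
m=ok&(abs(X-.5178)<.02)&(abs(Y+.088)<.014)&(Z<.06);A=np.c_[X[m],Y[m],np.ones(m.sum())];print(m.sum(),np.linalg.lstsq(A,Z[m],rcond=None)[0],np.median(Z[m]))
B=ok&(X>.43)&(X<.60)&(Y>-.16)&(Y<-.025)
fit(P,B&(Z>.043)&(Z<.056)&(X<.49),"rests")
E
```

```text
t 16.2 tcp [ 0.517  -0.0881  0.1521] toolYyaw 92.7 F [-0.2  0.7 -0.8] gap 0.0508 grip 0.0
plate 2624 [520.6 -87.1] [52.6 36.1] 2.2 [ 0.5182 -0.0873] 0.0408
1637 [-0.00162336  0.0027151   0.04197888] 0.040893770333152446
rests 413 [471.9 -90.2] [11.6 83. ] 2.3 [ 0.4717 -0.0903] 0.0488
```

View pics/w7.png

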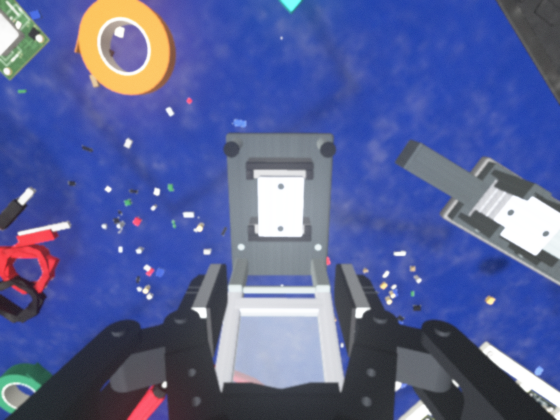

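Request:
step_arm(rows=[{"xyz":[0,0,0.9],"turn":0,"hand":-0.2},{"xyz":[0,0,0.9],"turn":-0.9,"hand":-0.2},{"xyz":[0,0,0.6],"turn":-0.9,"hand":-0.2},{"xyz":[0.4,0.02,0],"turn":-0.9,"hand":-0.2},{"xyz":[0.4,0.02,0],"turn":-0.9,"hand":-0.2},{"xyz":[0.4,0.02,0],"turn":-0.9,"hand":-0.2},{"xyz":[0.4,0.02,0],"turn":-0.9,"hand":-0.2},{"xyz":[0.4,0.01,0],"turn":-0.9,"hand":-0.2},{"xyz":[0.25,0,0],"turn":-0.9,"hand":-0.2},{"xyz":[0,0,0],"turn":-0.9,"hand":-0.2}])

```text
time: 17.5
tcp_pos: [0.6295, -0.0835, 0.2692]
orientation: [-0.002, 0.633, 0.774, -0.001]
force: [0.0, 0.6, -1.4]
finger_gap: 0.0515
gripper_force: 0.0
```

Request:
step_arm(rows=[{"xyz":[0,0,0],"turn":-0.92,"hand":-0.2},{"xyz":[0,0,0],"turn":0,"hand":-0.2},{"xyz":[0,0,0],"turn":0,"hand":-0.2}])

```text
time: 17.88
tcp_pos: [0.6293, -0.0836, 0.2707]
orientation: [-0.001, 0.69, 0.724, -0.0]
force: [-0.1, -0.2, -1.3]
finger_gap: 0.0513
gripper_force: 0.0
```

```bash
python3 - <<'E'
from w import *
im,d,P=look("w8");X,Y,Z=P[...,0],P[...,1],P[...,2];ok=d>.05
B=ok&(X>.58)&(X<.70)&(Y>-.15)&(Y<-.02)
fit(P,B&(Z>.188)&(Z<.209),"bar");fit(P,B&(Z>.1)&(Z<.185),"guard")
E
```

```text
t 17.875 tcp [ 0.6293 -0.0836  0.2707] toolYyaw 2.7 F [-0.1 -0.2 -1.3] gap 0.0513 grip 0.0
bar 1411 [628.5 -82.2] [11.9 70.5] 2.8 [ 0.6294 -0.0797] 0.2031
guard 2352 [611.8 -83.6] [29.6 83.9] 2.6 [ 0.6132 -0.08  ] 0.1591
```

View pics/w8.png

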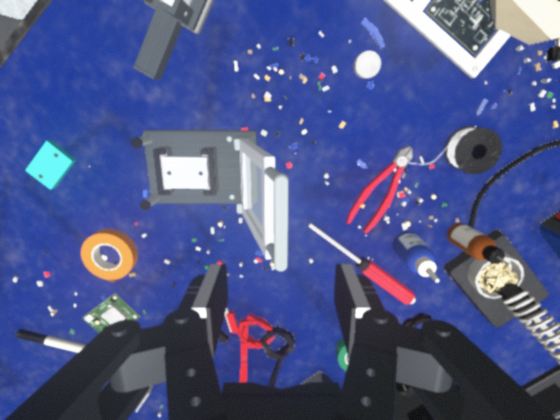

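Request:
step_arm(rows=[{"xyz":[-0.01,0.01,-0.5],"turn":0,"hand":-0.2},{"xyz":[0,0,-0.5],"turn":0,"hand":-0.2},{"xyz":[0,0,-0.4],"turn":0,"hand":-0.2},{"xyz":[0,0,-0.27],"turn":0,"hand":-0.2},{"xyz":[0,0,0],"turn":0,"hand":-0.2}], squeeze=30)

```text
time: 18.55
tcp_pos: [0.6286, -0.0831, 0.1871]
orientation: [-0.001, 0.691, 0.723, -0.0]
force: [-0.2, 0.0, 0.6]
finger_gap: 0.0514
gripper_force: 0.0
```

Request:
step_arm(rows=[{"xyz":[0,0,0],"turn":0,"hand":0.4},{"xyz":[0,0,0],"turn":0,"hand":1},{"xyz":[0,0,0],"turn":0,"hand":1},{"xyz":[0,0,0],"turn":0,"hand":1},{"xyz":[0,0,0],"turn":0,"hand":1},{"xyz":[0,0,0],"turn":0,"hand":1}])

```text
time: 19.3
tcp_pos: [0.6292, -0.0834, 0.1894]
orientation: [0.0, 0.691, 0.723, -0.0]
force: [-4.6, 0.3, 6.1]
finger_gap: 0.0084
gripper_force: 29.5
```

```bash
python3 - <<'E'
import numpy as np
th=np.r_[np.linspace(1.85,.25,21),np.linspace(.25,0,6)[1:]]
x=-152*np.cos(th);z=152*np.sin(th)
for i,(a,b) in enumerate(zip(np.diff(x)/50,np.diff(z)/50)): print(i,round(th[i+1],2),round(a,3),round(a*.0436,3),round(b,3))
E
```

```text
0 1.77 -0.236 -0.01 0.058
1 1.69 -0.24 -0.01 0.039
2 1.61 -0.242 -0.011 0.019
3 1.53 -0.243 -0.011 -0.0
4 1.45 -0.242 -0.011 -0.02
5 1.37 -0.24 -0.01 -0.039
6 1.29 -0.236 -0.01 -0.058
7 1.21 -0.231 -0.01 -0.077
8 1.13 -0.224 -0.01 -0.095
9 1.05 -0.216 -0.009 -0.112
10 0.97 -0.206 -0.009 -0.129
11 0.89 -0.195 -0.008 -0.145
12 0.81 -0.183 -0.008 -0.16
13 0.73 -0.169 -0.007 -0.175
14 0.65 -0.155 -0.007 -0.188
15 0.57 -0.139 -0.006 -0.199
16 0.49 -0.123 -0.005 -0.21
17 0.41 -0.106 -0.005 -0.219
18 0.33 -0.088 -0.004 -0.227
19 0.25 -0.07 -0.003 -0.233
20 0.2 -0.034 -0.001 -0.148
21 0.15 -0.026 -0.001 -0.15
22 0.1 -0.019 -0.001 -0.151
23 0.05 -0.011 -0.0 -0.152
24 0.0 -0.004 -0.0 -0.152
```

Request:
step_arm(rows=[{"xyz":[-0.236,-0.01,0.058],"turn":0,"hand":1},{"xyz":[-0.24,-0.01,0.039],"turn":0,"hand":1},{"xyz":[-0.242,-0.011,0.019],"turn":0,"hand":1},{"xyz":[-0.243,-0.011,0],"turn":0,"hand":1},{"xyz":[-0.242,-0.011,-0.02],"turn":0,"hand":1}])

```text
time: 19.92
tcp_pos: [0.5681, -0.0861, 0.1931]
orientation: [0.0, 0.691, 0.723, -0.0]
force: [2.4, -1.3, 1.5]
finger_gap: 0.0087
gripper_force: 30.5
```

Request:
step_arm(rows=[{"xyz":[-0.24,-0.01,-0.039],"turn":0,"hand":1},{"xyz":[-0.236,-0.01,-0.058],"turn":0,"hand":1},{"xyz":[-0.231,-0.01,-0.077],"turn":0,"hand":1},{"xyz":[-0.224,-0.01,-0.095],"turn":0,"hand":1},{"xyz":[-0.216,-0.009,-0.112],"turn":0,"hand":1}])

```text
time: 20.55
tcp_pos: [0.5109, -0.0884, 0.1737]
orientation: [-0.0, 0.691, 0.723, -0.0]
force: [1.0, -2.1, -0.4]
finger_gap: 0.0084
gripper_force: 30.4
```

Request:
step_arm(rows=[{"xyz":[-0.206,-0.009,-0.129],"turn":0,"hand":1},{"xyz":[-0.195,-0.008,-0.145],"turn":0,"hand":1},{"xyz":[-0.183,-0.008,-0.16],"turn":0,"hand":1},{"xyz":[-0.169,-0.007,-0.175],"turn":0,"hand":1},{"xyz":[-0.155,-0.007,-0.188],"turn":0,"hand":1}])

```text
time: 21.18
tcp_pos: [0.4658, -0.0901, 0.1335]
orientation: [-0.0, 0.691, 0.723, 0.0]
force: [0.9, -0.9, -0.9]
finger_gap: 0.0087
gripper_force: 30.5
```

Request:
step_arm(rows=[{"xyz":[-0.139,-0.006,-0.199],"turn":0,"hand":1},{"xyz":[-0.123,-0.005,-0.21],"turn":0,"hand":1},{"xyz":[-0.106,-0.005,-0.219],"turn":0,"hand":1},{"xyz":[-0.088,-0.004,-0.227],"turn":0,"hand":1},{"xyz":[-0.07,-0.003,-0.233],"turn":0,"hand":1},{"xyz":[0,0,0],"turn":0,"hand":1}])

```text
time: 21.92
tcp_pos: [0.4396, -0.0913, 0.0788]
orientation: [-0.0, 0.691, 0.723, -0.0]
force: [2.7, -0.6, -1.7]
finger_gap: 0.0087
gripper_force: 30.3
```

Request:
step_arm(rows=[{"xyz":[-0.034,-0.001,-0.148],"turn":0,"hand":1},{"xyz":[-0.026,-0.001,-0.15],"turn":0,"hand":1},{"xyz":[-0.019,-0.001,-0.151],"turn":0,"hand":1},{"xyz":[-0.011,0,-0.152],"turn":0,"hand":1},{"xyz":[-0.002,0,-0.08],"turn":0,"hand":1},{"xyz":[-0.002,0,-0.07],"turn":0,"hand":1},{"xyz":[0,0,-0.02],"turn":0,"hand":1},{"xyz":[0,0,0],"turn":0,"hand":1}])

```text
time: 22.92
tcp_pos: [0.4354, -0.0916, 0.0423]
orientation: [-0.0, 0.691, 0.723, -0.0]
force: [-5.1, 2.8, 16.1]
finger_gap: 0.0088
gripper_force: 31.8
```

Request:
step_arm(rows=[{"xyz":[0,0,0.02],"turn":0,"hand":0.65},{"xyz":[0,0,0],"turn":0,"hand":0.65},{"xyz":[0,0,0],"turn":0,"hand":0.65},{"xyz":[0,0,0],"turn":0,"hand":0.65}])

```text
time: 23.42
tcp_pos: [0.4351, -0.0915, 0.042]
orientation: [-0.0, 0.691, 0.723, -0.0]
force: [0.2, -0.2, 0.2]
finger_gap: 0.0148
gripper_force: 0.0
```

Request:
step_arm(rows=[{"xyz":[0,0,0.15],"turn":0,"hand":0.65},{"xyz":[0,0,0.25],"turn":0,"hand":0.65},{"xyz":[0,0,0.5],"turn":0,"hand":0.65},{"xyz":[0,0,0.8],"turn":0,"hand":0.65},{"xyz":[0,0.8,0.8],"turn":0,"hand":0.65},{"xyz":[0,0.8,0.3],"turn":0,"hand":0.65},{"xyz":[0,0.8,0],"turn":0,"hand":0.65},{"xyz":[0,0,0],"turn":0,"hand":0.65},{"xyz":[0,0,0],"turn":0,"hand":0.65}])

```text
time: 24.55
tcp_pos: [0.4354, 0.0281, 0.1828]
orientation: [0.0, 0.691, 0.723, 0.0]
force: [-0.2, -0.9, -0.0]
finger_gap: 0.0148
gripper_force: 0.0
```

```bash
python3 - <<'E'
from w import *
im,d,P=look("w9")
c=cam("scene");im,d=r.grab_frame("scene");P=cloud("scene",d,c);Z=P[...,2]
B=(d>0)&(P[...,0]>.42)&(P[...,0]<.62)&(P[...,1]>-.15)&(P[...,1]<-.03)
print("guard zmax",np.percentile(Z[B],[50,90,99,100]).round(3))
cv2.imwrite("pics/s9.png",cv2.resize(im[150:290,180:360],None,fx=4,fy=4))
E
```

```text
t 24.55 tcp [0.4354 0.0281 0.1828] toolYyaw 2.6 F [-0.2 -0.9 -0. ] gap 0.0148 grip 0.0
guard zmax [0.052 0.511 0.54  0.545]
```

View pics/s9.png

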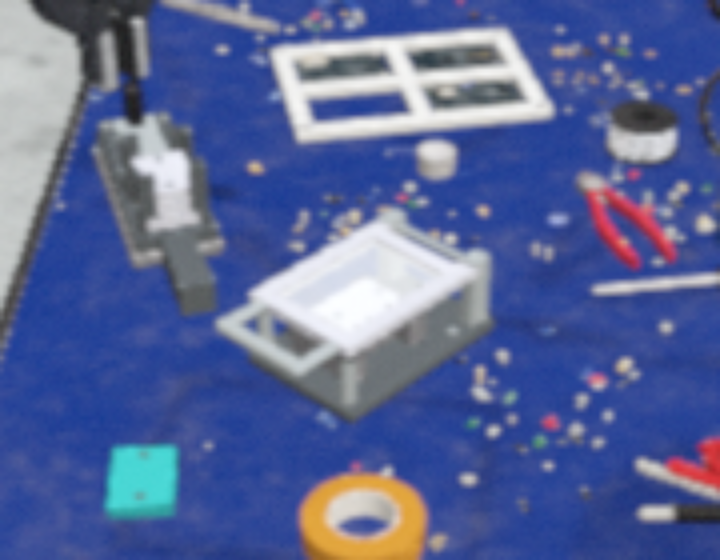

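The picture shows the guard closed and level at about (360,290), with the plate under its window. The magazine's slide is home at about (135,100), and the bystanders are where they were.

```bash
python3 -c "
from cell import r
print(r.hand_in())"
```

```text
the job is handed in; nothing more can be done
None
```

I handed the job in at about 25 s: plate_1 lies flat in the nest, the guard was lowered gently on to its stops, the slide is home with the stack dropped, and no loose thing was touched as far as the pictures show. The hand-in call returned no verdict.

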